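Interchange the loads on a two-pan balance

ROBOT

A 6-joint arm with a two-finger parallel gripper is mounted at the origin on a cart in front of the work surface, level with it; the furniture and walls round the work are solid. World frame = base frame: x ahead of the robot, y to its left, z up, the work surface at z = 0. Lengths are in mm, angles in degrees, forces in N, time in s.
With the tool pointing down it reaches from about 325 to 775 mm from the base axis. Payload 5.5 kg.
Tool frame: the origin (TCP) lies midway between the tips of the shut fingers; the grasp point (between the pads) lies 19 mm behind it; z points along the fingers, y is the line along which they close (so a half turn about z gives the same grasp; the last joint's range is limited). The gripper opens to 88 mm and grips with 3 to 60 N. Pads are 20 mm wide; open, the fingers measure 115 mm over their backs; the gripper's body (75 mm by 178 mm) begins 61 mm behind the grasp point.
Start: joints at [62.985, 5.22, 70.514, -0, 104.267, -3.249], TCP at [241.81, 549.131, 222.631] pointing down, gripper open.
Joint ranges: [-164.24, 164.24], [-49.07, 125.15], [9.68, 141.18], [-86.29, 266.29], [3.28, 154.24], [-151.56, 151.56]. Speed limits (degrees/s): [147.25, 147.25, 172.46, 180, 180, 180].

INTERFACE

Orientations are given as a 3x3 rotation matrix whose columns are the frame's x, y, z axes.
In Python, from station import r, imaging, look_for, cut_out gives the robot as it stands.
- The arm moves only by the shell command python3 -m inch 'ROWS'. ROWS is JSON, a list of rows, each an object with "fingers": the finger opening in mm, from 0 to 87.8; "slide": the shift along the tool's x, y, z in mm, a list of three; "turn": the turn about the tool's z in degrees. A call has 1 to 12 rows; each row is the pose to reach, as a shift and turn from the pose commanded when the call began, along the tool's axes at that moment; what a row does not reach only later rows make up. A row lasts 1/12 s, in which the tool goes at most 41.7 mm and 7.16 degrees, less where a joint would pass 70% of its speed; a pose out of reach is approached as far as the arm can. A call with a gripper value outside its range is refused whole. The fingers move at their own pace and stop on an object; the grip force is fixed at half the most. Time passes only in rows, so rows that repeat a pose let the fingers close. It gives the time, the measured TCP pose, the force, the opening and the grip force at its end, in the units of the state.
- r.observe(): the state, without advancing time (a new reading comes with each control period).
- imaging.capture(name): name is "scene" or "top" or "wrist"; returns a dict with "color" (420x560x3 uint8, red, green, blue), "depth" (420x560 float32, mm along the optical axis (not along the pixel's ray), 0 where there is no reading), "fx", "fy", "cx", "cy" (pixels), "R" (3x3) and "t" (3): a world point X has camera coordinates R X + t; the wrist camera has in their place "hand_eye" (4x4, takes a point from camera to tool coordinates, whose origin is the TCP and whose axes are the flange's). Camera axes: x right, y down, z forward; pixel columns grow to the right and rows downward; lengths in mm; the calibration is good to about 2 mm. A picture is of the moment at which its call begins: read the wrist's pose just before it.
- r.close_job(): hands the job in; it is judged then, once.
Trained networks look in a picture, given as the dict that the camera call returned (one of the last four; its "shot" number tells which), for a name from the list of things; names that differ only in an ending like _2 or _b are one class to them, and where a whole thing is asked for, a point or a joint stands for the part that bears it (a point fixed in the world has none). Each returns a list of dicts, best first, with "confidence" (0 to 1); they miss things now and then, are a little off and sometimes report something else, mostly with a low value. They report only what shows in the picture. A call takes as long as a camera call.
- look_for(picture, thing): "location" ([x, y, z] in mm, in the coordinates of the camera as it stood for that picture, good to about 4 mm: the middle of the surface that is visible of it).
- cut_out(picture, thing): "pixels" (420x560 bool, what is visible of it).
The state is a dict: "time": time; "joint_positions": joint angles; "joint_velocities": joint speeds; "joint_torque": joint torques, N m; "ee_pos": TCP position; "ee_rot": TCP orientation; "contact_force": force on the tool from outside, world axes, zero at the start; "torque": the same for the moment, N m; "finger_gap": opening from 0.0 (shut) to 1.0 (fully open); "gripper_force": force on a finger pad.
Only numpy, scipy, OpenCV 4.12 (cv2) and the standard library are available. Lean on these libraries where they do the work, as an engineer would, in place of code of your own. Each camera call takes 0.05 s, during which the arm holds its last target. There are 200 camera calls.

TASK

One pan of the balance carries the large weight, the other three smaller weights that together weigh the same; interchange the two loads for the second reading. Park the large weight on the grey felt pad first, next to the tiny weight that stands there, bring the three smaller weights over to the pan it came from, then stand the large weight in the middle of the emptied pan, so that the balance comes level again. Keep the weights upright and off the bare bench, and leave the tiny weight and the timer where they are.

Things in the scene. Friction and masses are not known exactly. Their poses are not given: they have to be found in the camera images.
- large_weight: The largest weight, brass, 500 g. Knob weight (cylinder with a neck and round knob on top), origin at the centre of its underside, z up. Body 38 mm in diameter up to about 33 mm, 58 mm high over all; grasp the body. Starts alone on one pan.
- mid_weight_a: One of two equal middle weights, brass, 200 g. Knob weight (cylinder with a neck and round knob on top), origin at the centre of its underside, z up. Body 29 mm in diameter up to about 25 mm, 45 mm high over all. Starts on the other pan, with mid_weight_b and small_weight; the centres stand 40 to 65 mm apart, in any order.
- mid_weight_b: The twin of mid_weight_a (the same in every way).
- small_weight: The smallest weight on the balance, steel, 100 g. Knob weight (cylinder with a neck and round knob on top), origin at the centre of its underside, z up. Body 23 mm in diameter up to about 20 mm, 36 mm high over all.
- pan_left: Left pan of the balance (its +y side): flat steel disc, 120 mm in diameter, 3 mm thick, no rim. Origin at the centre of its top face; about 76 mm above the bench when level. The pans always stay horizontal and move only up and down: as one sinks, by at most 6 mm, the other rises as much; a difference of about 220 g or more between the loads takes them to the stop, smoothly.
- pan_right: Right pan of the balance (its -y side), like pan_left; the centres of the pans are 250 mm apart.
- balance: The balance, fixed to the bench: grey housing 112 mm (x) by 340 mm (y), 47 mm high, with an indicator housing 60 mm wide (y) and 85 mm high in the middle between the pans. Origin on the bench under its middle; y runs along the beam towards pan_left, -x is the scale side. The red pointer on the scale stands upright when the pans are level.
- felt_pad: Grey felt pad lying fixed on the bench, 160 mm (its x) by 110 mm (its y), 4 mm thick, rigid enough to stand things on. Origin at the centre of its underside; the tiny weight stands on its +x half, the -x half is free.
- tiny_weight: Bystander: the tiny brass weight, 50 g, 19 mm in diameter and 30 mm high, standing on the felt pad. Origin at the centre of its underside.
- timer: Bystander: white bench timer, 66 x 66 x 20 mm, lying on the bench. Origin at the centre of its underside.

How it is judged (in metres and radians):
On the way, in this order (a step that is already met when the one before it is completed fails the run):
1. the large weight stands on the felt pad, let go (x of large_weight in the frame of felt_pad between -0.07 and 0.07 m and y of large_weight in the frame of felt_pad between -0.045 and 0.045 m and z of large_weight in the frame of felt_pad below 0.008 m and angle between large_weight's own z axis and vertical below 0.1 rad and contact force between large_weight and the fingers below 0.1 N and linear speed of large_weight below 0.02 m/s), for 0.2 s.
2. with the large weight still on the pad, the three smaller weights stand on the pan it came from, let go (all of step 1 and ((horizontal distance between each of mid_weight_a, mid_weight_b, small_weight and pan_left below 0.048 m and z of mid_weight_a in the frame of pan_left between -0.004 and 0.004 m and z of mid_weight_b in the frame of pan_left between -0.004 and 0.004 m and z of small_weight in the frame of pan_left between -0.004 and 0.004 m) or (horizontal distance between each of mid_weight_a, mid_weight_b, small_weight and pan_right below 0.048 m and z of mid_weight_a in the frame of pan_right between -0.004 and 0.004 m and z of mid_weight_b in the frame of pan_right between -0.004 and 0.004 m and z of small_weight in the frame of pan_right between -0.004 and 0.004 m)) and distance of each of mid_weight_a, mid_weight_b, small_weight from where it was at the start of the episode above 0.12 m and contact force between each of mid_weight_a, mid_weight_b, small_weight and the fingers below 0.1 N and linear speed of each of mid_weight_a, mid_weight_b, small_weight below 0.02 m/s), for 0.2 s.
At the end, for the whole second after the job is handed in: The large weight stands within 15 mm of the middle of the pan that first carried the three smaller weights; these stand on the other pan, their centres within 48 mm of its middle (wholly on it); all four upright, released and at rest, and the pans level to 2.5 mm (((horizontal distance between large_weight and pan_left below 0.015 m and z of large_weight in the frame of pan_left between -0.004 and 0.004 m and (horizontal distance between each of mid_weight_a, mid_weight_b, small_weight and pan_right below 0.048 m and z of mid_weight_a in the frame of pan_right between -0.004 and 0.004 m and z of mid_weight_b in the frame of pan_right between -0.004 and 0.004 m and z of small_weight in the frame of pan_right between -0.004 and 0.004 m)) or (horizontal distance between large_weight and pan_right below 0.015 m and z of large_weight in the frame of pan_right between -0.004 and 0.004 m and (horizontal distance between each of mid_weight_a, mid_weight_b, small_weight and pan_left below 0.048 m and z of mid_weight_a in the frame of pan_left between -0.004 and 0.004 m and z of mid_weight_b in the frame of pan_left between -0.004 and 0.004 m and z of small_weight in the frame of pan_left between -0.004 and 0.004 m))) and distance of each of mid_weight_a, mid_weight_b, small_weight, large_weight from where it was at the start of the episode above 0.12 m and contact force between each of large_weight, mid_weight_a, mid_weight_b, small_weight and the fingers below 0.1 N and linear speed of each of large_weight, mid_weight_a, mid_weight_b, small_weight below 0.02 m/s and angle between each of large_weight, mid_weight_a, mid_weight_b, small_weight's own z axis and vertical below 0.1 rad and z of pan_left in the frame of pan_right between -0.0025 and 0.0025 m); the robot touches nothing.
It fails at once if a weight of the balance's load is tipped over (more than about 25 degrees) (angle between any of large_weight, mid_weight_a, mid_weight_b, small_weight's own z axis and vertical above 0.45 rad).
It fails at once if a weight of the balance's load comes down on the bare bench (height (world z) of any of large_weight, mid_weight_a, mid_weight_b, small_weight below 0.002 m).
It fails at once if the tiny weight or the timer is pushed away (more than 15 mm) (distance of any of tiny_weight, timer from where it was at the start of the episode above 0.015 m).
It also fails if it takes over 122 s, if anything falls off the work surface, if the arm or the gripper's body presses on something with over 40 N, if the wrist force passes 120 N, or if a joint passes its speed limit or range.

## Working session

There is one attempt and no reset: what is moved stays moved. The work goes in short steps, Python scripts to look and compute and a shell command to move; the robot and the scene stay as the last step left them, time stands still between calls to the robot, and variables do not carry over. Pictures are saved under pics/ and viewed, at most 14 in all, crops included, and the job is handed in when it is done.

```bash
ls; mkdir -p pics; cat > h.py <<'E'
import numpy as np, cv2
from station import r, imaging, look_for, cut_out
def cap(n):
    s=r.observe(); p=imaging.capture(n)
    if n=="wrist":
        T=np.eye(4);T[:3,:3]=s["ee_rot"];T[:3,3]=s["ee_pos"]
        p["M"]=T@np.array(p["hand_eye"])
    else:
        M=np.eye(4);M[:3,:3]=np.array(p["R"]).T;M[:3,3]=-M[:3,:3]@np.array(p["t"]);p["M"]=M
    return p
def cloud(p):
    d=p["depth"];v,u=np.mgrid[:420,:560]
    c=np.stack([(u-p["cx"])/p["fx"]*d,(v-p["cy"])/p["fy"]*d,d],-1)
    return c@p["M"][:3,:3].T+p["M"][:3,3]
def w(p,l): return p["M"][:3,:3]@np.array(l)+p["M"][:3,3]
def save(p,f): cv2.imwrite("pics/"+f,p["color"][:,:,::-1])
E
cat > a.py <<'E'
from h import *
np.set_printoptions(precision=1,suppress=True)
s=r.observe();print(s["ee_pos"],s["ee_rot"],s["time"])
for n in("top","scene"):
    p=cap(n);save(p,n+"0.png");C=cloud(p)
    for t in"large_weight mid_weight_a small_weight pan_left pan_right felt_pad tiny_weight timer balance".split():
        for o in cut_out(p,t)[:4]:
            if o["confidence"]<.3: continue
            m=o["pixels"]&(p["depth"]>0);X=C[m]
            v,u=np.nonzero(o["pixels"]);z=np.percentile(X[:,2],95)
            print(n,t,round(o["confidence"],2),int(u.mean()),int(v.mean()),len(X),"med",np.median(X,0),"lo",np.percentile(X,3,0),"hi",np.percentile(X,97,0))
E
python3 a.py
```

```text
pics
[241.7 548.8 221.5] [[-0.9  0.4 -0. ]
 [ 0.4  0.9 -0. ]
 [ 0.  -0.  -1. ]] 0.0
top large_weight 0.69 206 201 244 med [516.3 318.3 111.5] lo [501.5 302.   73.6] hi [536.1 340.9 135.4]
top mid_weight_a 0.7 322 211 132 med [489.7  35.  103.6] lo [477.3  18.8  74.8] hi [504.4  48.7 121.7]
top small_weight 0.57 300 217 66 med [477.4  88.4  99.5] lo [468.4  78.2  91.3] hi [488.   97.9 113.5]
top pan_left 0.71 140 236 639 med [438.  505.1  16.7] lo [406.7 472.9   9.2] hi [471.6 539.4  22.5]
top pan_left 0.68 257 210 5808 med [497.6 197.2  73.2] lo [446.9  31.5  26.3] hi [557.  359.   85.6]
top pan_left 0.6 209 210 1574 med [497.7 316.1  75.6] lo [450.8 265.6  70. ] hi [556.  371.8  81.8]
top pan_right 0.68 307 205 1429 med [510.1  70.1  75.7] lo [455.   19.3  69.6] hi [561.4 119.8  82.5]
top felt_pad 0.81 415 214 2395 med [ 489.4 -218.9    3.7] lo [ 417.6 -270.    -2.3] hi [ 566.5 -166.7    9.4]
top tiny_weight 0.46 412 195 29 med [ 538.8 -209.    24.7] lo [ 532.8 -214.8   16.7] hi [ 545.8 -202.8   36.2]
top timer 0.67 140 236 643 med [438.  504.9  16.7] lo [406.7 472.8   8.7] hi [471.
[... 563 characters left out ...]
1 med [473.8  82.   97.7] lo [466.6  74.8  82.4] hi [483.1  94.  113.5]
scene pan_left 0.88 243 190 572 med [491.2 306.3  76.9] lo [447.7 261.7  73.3] hi [552.6 369.2  80.3]
scene pan_right 0.82 308 223 516 med [490.8  61.2  76.9] lo [452.1  12.7  73.7] hi [554.3 115.4  80.2]
scene felt_pad 0.7 394 293 1939 med [ 481.6 -224.8    4.7] lo [ 414.6 -273.2    1.6] hi [ 563.7 -169.3    7.8]
scene tiny_weight 0.56 402 276 37 med [ 533.6 -215.3   21.9] lo [ 529.5 -220.9   13. ] hi [ 543.  -209.7   30.8]
scene timer 0.73 188 193 303 med [431.7 496.2  17.3] lo [401.5 466.4   3. ] hi [469.4 537.8  22.3]
scene balance 0.9 275 216 3603 med [472.1 169.1  48.9] lo [442.9  22.   16.2] hi [549.6 349.5  85.9]
```

View pics/top0.png

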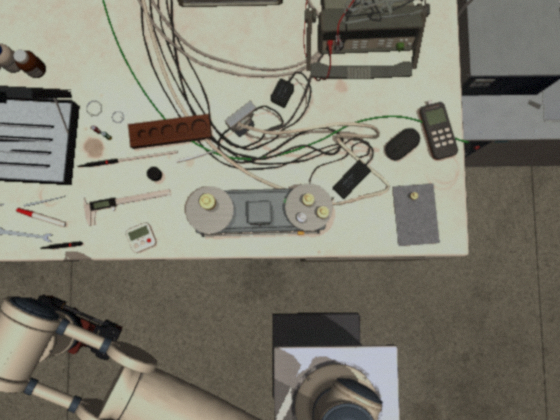

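View pics/scene0.png

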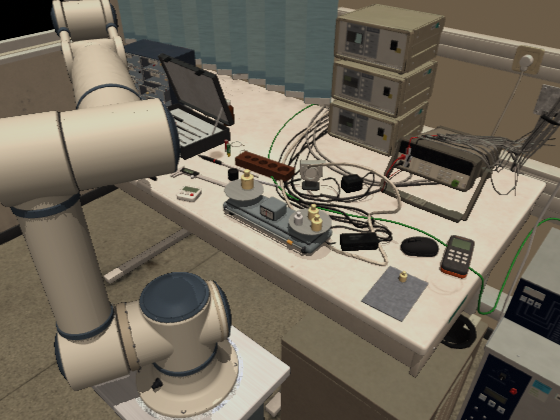

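```bash
cat > b.py <<'E'
from h import *
np.set_printoptions(precision=1,suppress=True)
s=r.observe();print(s["ee_rot"])
p=cap("top");C=cloud(p).reshape(-1,3)
# points in pans' disk plane and weights
for nm,yr in(("L",(255,385)),("R",(5,135))):
    m=(C[:,1]>yr[0])&(C[:,1]<yr[1])&(C[:,0]>430)&(C[:,0]<580)
    X=C[m&(C[:,2]>68)&(C[:,2]<83)].astype(np.float32)
    (c,rad)=cv2.minEnclosingCircle(X[:,:2]);print(nm,c,rad,np.median(X[:,2]))
    W=C[m&(C[:,2]>90)]
    lab=None
    from scipy.cluster.hierarchy import fcluster,linkage
    l=fcluster(linkage(W[:,:2]),6,"distance")
    for k in set(l):
        Q=W[l==k]
        if len(Q)>15: print(len(Q),Q.min(0),Q.max(0),"hi",np.median(Q[Q[:,2]>Q[:,2].max()-9],0))
m=(C[:,1]<-140)&(C[:,1]>-300)&(C[:,0]>395)&(C[:,0]<590)
Q=C[m&(C[:,2]>14)];print("tiny",len(Q),Q.min(0),Q.max(0))
o=cut_out(p,"felt_pad")[0]; v,u=np.nonzero(o["pixels"]);X=cloud(p)[v,u][:,:2].astype(np.float32);print(cv2.minAreaRect(X))
E
python3 b.py
```

```text
[[-0.9  0.4  0. ]
 [ 0.4  0.9  0. ]
 [ 0.   0.  -1. ]]Traceback (most recent call last):
  File "b.py", line 9, in <module>
    (c,rad)=cv2.minEnclosingCircle(X[:,:2]);print(nm,c,rad,np.median(X[:,2]))
            ~~~~~~~~~~~~~~~~~~~~~~^^^^^^^^^
cv2.error: OpenCV(4.12.0) /io/opencv/modules/imgproc/src/shapedescr.cpp:201: error: (-215:Assertion failed) count >= 0 && (depth == CV_32F || depth == CV_32S) in function 'minEnclosingCircle'
```

The top view shows the large weight at (207,200) on the left pan. The right pan holds brass weights at (309,199) and (322,211) and the steel one at (301,217). The pad is at (415,214) with the tiny weight at (413,195), and the timer is at (140,236). The scene view agrees.

```bash
sed -i 's/minEnclosingCircle(X\[:,:2\])/minEnclosingCircle(X[:,:2].copy())/; s/\.astype(np.float32);print(cv2/.astype(np.float32).copy();print(cv2/; s/suppress=True)/suppress=True)/; s/^s=r.observe.*$/np.set_printoptions(precision=3,suppress=True);s=r.observe();print(np.array(s["ee_rot"]));np.set_printoptions(precision=1,suppress=True)/' b.py; python3 b.py
```

```text
[[-0.915  0.403  0.   ]
 [ 0.403  0.915 -0.   ]
 [-0.    -0.    -1.   ]]
L (502.7178649902344, 318.90789794921875) 60.36021423339844 75.44485
205 [501.3 301.   91.7] [538.9 338.5 139.8] hi [518.4 320.2 133.5]
R (507.5513610839844, 68.65240478515625) 59.877071380615234 75.5103
69 [468.4  78.1  91.9] [490.9  98.  116.4] hi [479.1  88.4 111.8]
112 [509.3  57.9  95.5] [537.   85.2 127.9] hi [522.3  71.4 121.7]
112 [477.   21.3  91.1] [504.7  49.  124.1] hi [492.2  35.1 120.1]
tiny 45 [ 531.8 -220.2   14.7] [ 571.1 -146.1   37.2]
((467.73126220703125, -64.18797302246094), (164.59814453125, 435.0921936035156), 9.039565086364746)
```

```bash
python3 -m inch '[{"fingers":70,"slide":[-20,-6,0],"turn":-3},{"fingers":70,"slide":[-55,-15,0],"turn":-7},{"fingers":70,"slide":[-90,-25,0],"turn":-11},{"fingers":70,"slide":[-125,-35,0],"turn":-15},{"fingers":70,"slide":[-160,-45,0],"turn":-19},{"fingers":70,"slide":[-195,-55,0],"turn":-23.8},{"fingers":70,"slide":[-230,-65,0],"turn":-23.8},{"fingers":70,"slide":[-265,-75,0],"turn":-23.8},{"fingers":70,"slide":[-300,-85,0],"turn":-23.8},{"fingers":70,"slide":[-330,-93,0],"turn":-23.8},{"fingers":70,"slide":[-346,-97,0],"turn":-23.8},{"fingers":70,"slide":[-346,-97,0],"turn":-23.8}]'
cat > c.py <<'E'
import sys
from h import *
np.set_printoptions(precision=1,suppress=True)
s=r.observe();print(s["time"],np.array(s["ee_pos"]),np.array(s["ee_rot"]).round(3).tolist(),s["contact_force"],s["finger_gap"])
p=cap("wrist");save(p,sys.argv[1]+".png");C=cloud(p)
print("cam",p["M"][:3,3])
for t in sys.argv[2:]:
    for o in cut_out(p,t)[:4]:
        if o["confidence"]<.3: continue
        m=o["pixels"]&(p["depth"]>0);X=C[m]
        v,u=np.nonzero(o["pixels"])
        print(t,round(o["confidence"],2),int(u.mean()),int(v.mean()),len(X),"med",np.median(X,0),"lo",np.percentile(X,2,0),"hi",np.percentile(X,98,0))
        # knob top points, body-shoulder points
        zt=np.percentile(X[:,2],97); K=X[X[:,2]>zt-5]; print("   knob",np.median(K,0))
        if "pan" in t:
            Y=X[abs(X[:,2]-np.median(X[:,2]))<4][:,:2].astype(np.float32).copy(); print("   circ",cv2.minEnclosingCircle(Y))
E
python3 c.py w1 large_weight pan_left
```

```text
time: 2.15
ee_pos: [521.8, 318.1, 222.0]
ee_rot: [[-1.0, 0.004, 0.0], [0.004, 1.0, -0.001], [-0.0, -0.001, -1.0]]
contact_force: [-0.6, 1.2, 0.1]
finger_gap: 0.794
gripper_force: 0.0
2.15 [521.8 318.1 222. ] [[-1.0, 0.004, 0.0], [0.004, 1.0, -0.001], [-0.0, -0.001, -1.0]] [-0.6  1.2  0.1] 0.7941520629485318
cam [450.7 319.1 383.5]
large_weight 0.71 281 201 2224 med [515.1 318.3 112. ] lo [501.4 301.7  82.1] hi [536.8 334.6 134.3]
   knob [519.2 318.3 132.9]
pan_left 0.6 278 165 13985 med [493.  315.3  75.7] lo [448.1 262.6  74.2] hi [555.9 370.4  77.1]
   knob [493.1 315.3  75.7]
   circ ((502.7840576171875, 316.51251220703125), 59.92515563964844)
```

View pics/w1.png

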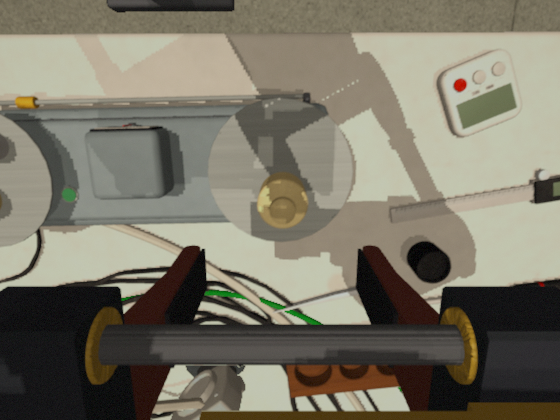

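The weight sits at (281,201) on the left pan, nearly under the TCP and centred between the fingers. I'll descend 142 mm, shifting +2 mm in tool x.

```bash
python3 -m inch '[{"fingers":70,"slide":[2,0,20],"turn":0},{"fingers":70,"slide":[2,0,50],"turn":0},{"fingers":70,"slide":[2,0,80],"turn":0},{"fingers":70,"slide":[2,0,110],"turn":0},{"fingers":70,"slide":[2,0,130],"turn":0},{"fingers":70,"slide":[2,0,142],"turn":0},{"fingers":70,"slide":[2,0,142],"turn":0},{"fingers":30,"slide":[2,0,142],"turn":0},{"fingers":30,"slide":[2,0,142],"turn":0},{"fingers":30,"slide":[2,0,142],"turn":0},{"fingers":30,"slide":[2,0,142],"turn":0},{"fingers":30,"slide":[2,0,142],"turn":0}]'
python3 -m inch '[{"fingers":20,"slide":[0,0,0],"turn":0},{"fingers":20,"slide":[0,0,0],"turn":0},{"fingers":20,"slide":[0,0,0],"turn":0},{"fingers":20,"slide":[0,0,-4],"turn":0},{"fingers":20,"slide":[0,0,-10],"turn":0},{"fingers":20,"slide":[0,0,-20],"turn":0},{"fingers":20,"slide":[0,0,-35],"turn":0},{"fingers":20,"slide":[0,0,-50],"turn":0},{"fingers":20,"slide":[0,0,-70],"turn":0},{"fingers":20,"slide":[0,0,-85],"turn":0},{"fingers":20,"slide":[0,0,-90],"turn":0},{"fingers":20,"slide":[0,0,-90],"turn":0}]'
```

```text
time: 3.3
ee_pos: [517.9, 320.7, 81.9]
ee_rot: [[-1.0, -0.0, 0.002], [-0.0, 1.0, -0.0], [-0.002, -0.0, -1.0]]
contact_force: [0.3, -3.7, 0.3]
finger_gap: 0.459
gripper_force: 1.7
time: 4.3
ee_pos: [517.7, 321.6, 172.7]
ee_rot: [[-1.0, -0.001, 0.002], [-0.001, 1.0, 0.002], [-0.002, 0.002, -1.0]]
contact_force: [0.6, -0.2, -4.4]
finger_gap: 0.424
gripper_force: 30.0
```

```bash
python3 -m inch '[{"fingers":20,"slide":[0,-6,0],"turn":0},{"fingers":20,"slide":[0,-20,0],"turn":0},{"fingers":20,"slide":[3,-45,0],"turn":0},{"fingers":20,"slide":[8,-80,0],"turn":0},{"fingers":20,"slide":[12,-115,0],"turn":0},{"fingers":20,"slide":[16,-150,0],"turn":0},{"fingers":20,"slide":[20,-185,0],"turn":0},{"fingers":20,"slide":[24,-220,0],"turn":0},{"fingers":20,"slide":[28,-255,0],"turn":0},{"fingers":20,"slide":[30,-285,0],"turn":0},{"fingers":20,"slide":[31,-305,0],"turn":0},{"fingers":20,"slide":[31,-310,0],"turn":0}]'
python3 -m inch '[{"fingers":20,"slide":[0,-6,0],"turn":0},{"fingers":20,"slide":[0,-20,0],"turn":0},{"fingers":20,"slide":[3,-45,0],"turn":0},{"fingers":20,"slide":[8,-80,0],"turn":0},{"fingers":20,"slide":[14,-115,0],"turn":0},{"fingers":20,"slide":[20,-150,0],"turn":0},{"fingers":20,"slide":[26,-180,0],"turn":0},{"fingers":20,"slide":[30,-205,0],"turn":0},{"fingers":20,"slide":[31,-222,0],"turn":0},{"fingers":20,"slide":[31,-230,0],"turn":0},{"fingers":20,"slide":[31,-233,0],"turn":0},{"fingers":20,"slide":[31,-233,0],"turn":0}]'
python3 c.py w2 felt_pad tiny_weight large_weight
```

```text
time: 5.3
ee_pos: [485.1, 6.9, 169.3]
ee_rot: [[-1.0, 0.004, -0.002], [0.004, 1.0, -0.002], [0.002, -0.002, -1.0]]
contact_force: [-0.1, 0.3, -4.5]
finger_gap: 0.42
gripper_force: 30.0
time: 6.3
ee_pos: [455.7, -221.7, 170.1]
ee_rot: [[-1.0, -0.001, -0.001], [-0.001, 1.0, 0.001], [0.001, 0.001, -1.0]]
contact_force: [0.1, 0.1, -4.2]
finger_gap: 0.428
gripper_force: 30.0
6.3 [ 455.7 -221.7  170.1] [[-1.0, -0.001, -0.001], [-0.001, 1.0, 0.001], [0.001, 0.001, -1.0]] [ 0.1  0.1 -4.2] 0.4276579600287599
cam [ 384.7 -221.4  331.7]
felt_pad 0.7 279 190 12349 med [ 453.5 -222.1    3.7] lo [ 413.  -275.9    2. ] hi [ 504.6 -169.7    5.3]
   knob [ 454.1 -222.1    3.7]
large_weight 0.87 280 281 7619 med [ 448.8 -221.7  199.5] lo [ 438.7 -238.6  167.4] hi [ 465.  -204.6  221. ]
   knob [ 451.  -221.7  219.6]
```

View pics/w2.png

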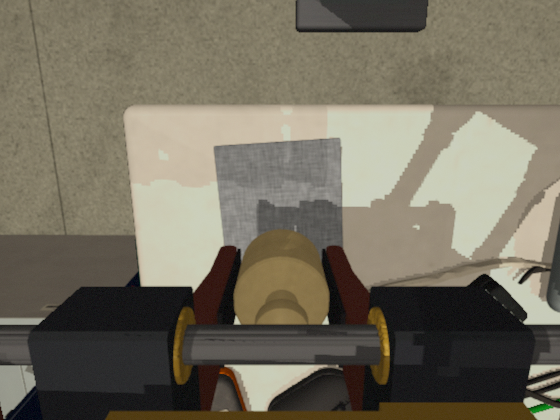

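The view shows the pad's near edge at row ~143 and its middle at column ~278. The held weight is at (280,281), upright and over the free half. I'll lower it.

```bash
python3 -m inch '[{"fingers":20,"slide":[0,0,8],"turn":0},{"fingers":20,"slide":[0,0,30],"turn":0},{"fingers":20,"slide":[0,0,60],"turn":0},{"fingers":20,"slide":[0,0,90],"turn":0},{"fingers":20,"slide":[0,0,115],"turn":0},{"fingers":20,"slide":[0,0,135],"turn":0},{"fingers":20,"slide":[0,0,147],"turn":0},{"fingers":20,"slide":[0,0,153],"turn":0},{"fingers":20,"slide":[0,0,155],"turn":0},{"fingers":20,"slide":[0,0,155],"turn":0}]'
python3 -m inch '[{"fingers":20,"slide":[0,0,1],"turn":0},{"fingers":20,"slide":[0,0,2],"turn":0},{"fingers":20,"slide":[0,0,2],"turn":0}]'
```

```text
time: 7.33
ee_pos: [456.1, -222.1, 16.2]
ee_rot: [[-1.0, -0.001, 0.001], [-0.001, 1.0, -0.0], [-0.001, -0.0, -1.0]]
contact_force: [0.3, -0.2, -5.1]
finger_gap: 0.421
gripper_force: 30.0
time: 7.58
ee_pos: [456.3, -222.5, 14.7]
ee_rot: [[-1.0, -0.001, 0.002], [-0.001, 1.0, -0.001], [-0.002, -0.001, -1.0]]
contact_force: [-0.8, -0.5, -4.6]
finger_gap: 0.421
gripper_force: 30.0
```

```bash
python3 -m inch '[{"fingers":20,"slide":[0,0,1],"turn":0},{"fingers":20,"slide":[0,0,2],"turn":0},{"fingers":20,"slide":[0,0,2],"turn":0}]'
python3 -m inch '[{"fingers":20,"slide":[0,0,1],"turn":0},{"fingers":20,"slide":[0,0,1],"turn":0},{"fingers":20,"slide":[0,0,1],"turn":0}]'
```

```text
time: 7.83
ee_pos: [455.7, -222.1, 11.6]
ee_rot: [[-1.0, -0.001, 0.0], [-0.001, 1.0, -0.0], [-0.0, -0.0, -1.0]]
contact_force: [-0.0, 1.9, -5.1]
finger_gap: 0.421
gripper_force: 30.0
time: 8.08
ee_pos: [455.6, -222.1, 10.5]
ee_rot: [[-1.0, -0.001, -0.0], [-0.001, 1.0, 0.0], [0.0, 0.0, -1.0]]
contact_force: [-0.2, 0.2, -5.1]
finger_gap: 0.425
gripper_force: 30.0
```

```bash
python3 -m inch '[{"fingers":20,"slide":[0,0,0.7],"turn":0},{"fingers":20,"slide":[0,0,1],"turn":0},{"fingers":20,"slide":[0,0,1],"turn":0}]'
python3 -m inch '[{"fingers":20,"slide":[0,0,0.7],"turn":0},{"fingers":20,"slide":[0,0,1],"turn":0},{"fingers":20,"slide":[0,0,1],"turn":0}]'
```

```text
time: 8.33
ee_pos: [455.8, -222.2, 10.3]
ee_rot: [[-1.0, -0.001, 0.0], [-0.001, 1.0, -0.0], [-0.0, -0.0, -1.0]]
contact_force: [-3.7, 1.4, 0.4]
finger_gap: 0.426
gripper_force: 30.0
time: 8.58
ee_pos: [455.8, -222.2, 10.2]
ee_rot: [[-1.0, -0.001, 0.0], [-0.001, 1.0, -0.0], [-0.0, -0.0, -1.0]]
contact_force: [-5.9, 2.4, 6.6]
finger_gap: 0.42
gripper_force: 30.0
```

```bash
python3 -m inch '[{"fingers":70,"slide":[0,0,-0.8],"turn":0},{"fingers":70,"slide":[0,0,-0.8],"turn":0},{"fingers":70,"slide":[0,0,-0.8],"turn":0},{"fingers":70,"slide":[0,0,-0.8],"turn":0},{"fingers":70,"slide":[0,0,-15],"turn":0},{"fingers":70,"slide":[0,0,-45],"turn":0},{"fingers":70,"slide":[0,0,-80],"turn":0},{"fingers":70,"slide":[0,0,-115],"turn":0},{"fingers":70,"slide":[0,0,-150],"turn":0},{"fingers":70,"slide":[0,0,-185],"turn":0},{"fingers":70,"slide":[0,0,-205],"turn":0},{"fingers":70,"slide":[0,0,-210],"turn":0}]'
python3 -m inch '[{"fingers":46,"slide":[-3,15,0],"turn":0},{"fingers":46,"slide":[-10,45,0],"turn":0},{"fingers":46,"slide":[-18,80,0],"turn":0},{"fingers":46,"slide":[-26,115,0],"turn":0},{"fingers":46,"slide":[-34,150,0],"turn":0},{"fingers":46,"slide":[-42,185,0],"turn":0},{"fingers":46,"slide":[-50,220,0],"turn":0},{"fingers":46,"slide":[-58,255,0],"turn":0},{"fingers":46,"slide":[-64,280,0],"turn":0},{"fingers":46,"slide":[-67,291,0],"turn":0},{"fingers":46,"slide":[-67,291,0],"turn":0},{"fingers":46,"slide":[-67,291,0],"turn":0}]'
python3 c.py w3 mid_weight_a small_weight pan_right
```

```text
time: 9.58
ee_pos: [457.0, -222.9, 223.7]
ee_rot: [[-1.0, -0.001, 0.007], [-0.001, 1.0, -0.004], [-0.007, -0.004, -1.0]]
contact_force: [0.0, 0.4, 0.6]
finger_gap: 0.796
gripper_force: 0.0
time: 10.58
ee_pos: [522.3, 68.5, 217.4]
ee_rot: [[-1.0, -0.001, -0.002], [-0.001, 1.0, -0.001], [0.002, -0.001, -1.0]]
contact_force: [-0.1, 0.2, -0.7]
finger_gap: 0.53
gripper_force: 0.0
10.5833 [522.3  68.5 217.4] [[-1.0, -0.001, -0.002], [-0.001, 1.0, -0.001], [0.002, -0.001, -1.0]] [-0.1  0.2 -0.7] 0.5303094163712153
cam [451.4  69.  379.2]
mid_weight_a 0.88 235 162 1279 med [488.7  35.5  98. ] lo [477.1  20.2  76.5] hi [503.7  47.4 115.2]
   knob [490.6  33.9 114.1]
mid_weight_a 0.64 281 202 1256 med [518.8  68.7  98. ] lo [508.8  55.7  72.4] hi [535.4  81.8 115.3]
   knob [522.2  68.7 114. ]
small_weight 0.96 304 146 765 med [477.5  85.6  92.5] lo [467.8  75.7  77.7] hi [489.4  96.5 106.3]
   knob [478.3  86.  105.2]
pan_right 0.59 281 175 12582 med [505.7  67.8  69.7] lo [452.   12.3  68.2] hi [560.8 120.7  71.2]
   knob [505.7  67.8  69.7]
   circ ((507.321533203125, 66.57067108154297), 60.10580825805664)
```

View pics/w3.png

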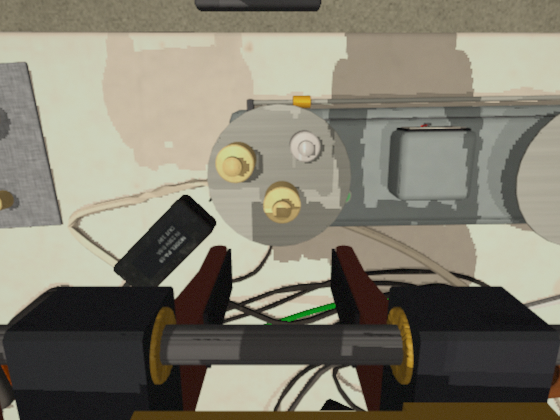

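The right pan has sunk to z≈70. The mid weights are at (281,202) and (235,162), the steel one at (304,146). The TCP is right above the first mid weight.

```bash
python3 -m inch '[{"fingers":46,"slide":[0,0,20],"turn":0},{"fingers":46,"slide":[0,0,50],"turn":0},{"fingers":46,"slide":[0,0,80],"turn":0},{"fingers":46,"slide":[0,0,110],"turn":0},{"fingers":46,"slide":[0,0,132],"turn":0},{"fingers":46,"slide":[0,0,143],"turn":0},{"fingers":46,"slide":[0,0,143],"turn":0},{"fingers":10,"slide":[0,0,143],"turn":0},{"fingers":10,"slide":[0,0,143],"turn":0},{"fingers":10,"slide":[0,0,143],"turn":0},{"fingers":10,"slide":[0,0,143],"turn":0},{"fingers":10,"slide":[0,0,143],"turn":0}]'
python3 -m inch '[{"fingers":10,"slide":[0,0,0],"turn":0},{"fingers":10,"slide":[0,0,0],"turn":0},{"fingers":10,"slide":[0,0,-4],"turn":0},{"fingers":10,"slide":[0,0,-10],"turn":0},{"fingers":10,"slide":[0,0,-20],"turn":0},{"fingers":10,"slide":[0,0,-35],"turn":0},{"fingers":10,"slide":[0,0,-50],"turn":0},{"fingers":10,"slide":[0,0,-70],"turn":0},{"fingers":10,"slide":[0,0,-90],"turn":0},{"fingers":10,"slide":[0,0,-100],"turn":0},{"fingers":10,"slide":[0,0,-100],"turn":0}]'
```

```text
time: 11.78
ee_pos: [523.8, 68.9, 77.9]
ee_rot: [[-1.0, -0.001, 0.004], [-0.001, 1.0, 0.0], [-0.004, 0.0, -1.0]]
contact_force: [-0.1, -0.8, 7.5]
finger_gap: 0.322
gripper_force: 30.0
time: 12.7
ee_pos: [523.7, 69.1, 179.1]
ee_rot: [[-1.0, -0.001, 0.005], [-0.001, 1.0, 0.0], [-0.005, 0.0, -1.0]]
contact_force: [0.2, 0.5, -2.2]
finger_gap: 0.316
gripper_force: 30.0
```

```bash
python3 -m inch '[{"fingers":10,"slide":[0,6,0],"turn":0},{"fingers":10,"slide":[0,20,0],"turn":0},{"fingers":10,"slide":[-3,45,0],"turn":0},{"fingers":10,"slide":[-5,80,0],"turn":0},{"fingers":10,"slide":[-8,115,0],"turn":0},{"fingers":10,"slide":[-10,150,0],"turn":0},{"fingers":10,"slide":[-13,185,0],"turn":0},{"fingers":10,"slide":[-15,215,0],"turn":0},{"fingers":10,"slide":[-15,235,0],"turn":0},{"fingers":10,"slide":[-15,245,0],"turn":0},{"fingers":10,"slide":[-15,247,0],"turn":0},{"fingers":10,"slide":[-15,247,0],"turn":0}]'
cat > d.py <<'E'
import sys
from h import *
np.set_printoptions(precision=1,suppress=True)
s=r.observe();e=np.array(s["ee_pos"]);print(s["time"],e,s["contact_force"])
p=cap("wrist");C=cloud(p)
# held weight: points between fingers near TCP
d=C-e
m=(abs(d[...,0])<22)&(abs(d[...,1])<12)&(d[...,2]>-25)&(d[...,2]<65)&(p["depth"]>0)
Q=d[m];print(len(Q),"rel lo",np.percentile(Q,1,0),"hi",np.percentile(Q,99,0))
pn=sys.argv[1]
for o in cut_out(p,pn)[:2]:
    X=C[o["pixels"]&(p["depth"]>0)];z=np.median(X[:,2]);Y=X[abs(X[:,2]-z)<4][:,:2].astype(np.float32).copy();print(pn,o["confidence"],z,cv2.minEnclosingCircle(Y))
save(p,sys.argv[2]+".png")
E
python3 d.py pan_left w4
```

```text
time: 13.7
ee_pos: [536.9, 315.8, 174.2]
ee_rot: [[-1.0, -0.001, -0.002], [-0.001, 1.0, -0.001], [0.002, -0.001, -1.0]]
contact_force: [-0.5, -0.3, -2.1]
finger_gap: 0.317
gripper_force: 30.0
13.7 [536.9 315.8 174.2] [-0.5 -0.3 -2.1]
4388 rel lo [-15.4 -11.6  -5.8] hi [ 8.5 11.6 37.3]
pan_left 0.82 81.62341978610249 ((502.6628723144531, 316.6522521972656), 59.969932556152344)
pan_left 0.18 194.0751862561729 ((535.862548828125, 315.79168701171875), 14.803362846374512)
```

View pics/w4.png

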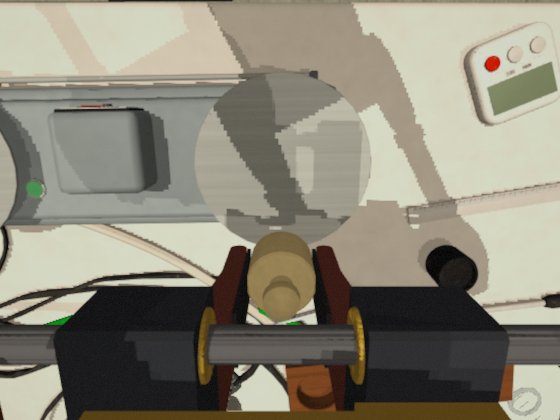

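Held weight is upright at (281,270), hanging over the far edge zone of the left pan. The pan's top is at z≈81.6 and the weight bottom about 85 mm above it.

```bash
python3 -m inch '[{"fingers":10,"slide":[0,0,8],"turn":0},{"fingers":10,"slide":[0,0,25],"turn":0},{"fingers":10,"slide":[0,0,45],"turn":0},{"fingers":10,"slide":[0,0,62],"turn":0},{"fingers":10,"slide":[0,0,73],"turn":0},{"fingers":10,"slide":[0,0,79],"turn":0},{"fingers":10,"slide":[0,0,82],"turn":0},{"fingers":10,"slide":[0,0,83],"turn":0},{"fingers":10,"slide":[0,0,84],"turn":0},{"fingers":10,"slide":[0,0,84],"turn":0},{"fingers":10,"slide":[0,0,84],"turn":0}]'
```

```text
time: 14.72
ee_pos: [537.8, 316.2, 92.7]
ee_rot: [[-1.0, -0.001, 0.001], [-0.001, 1.0, 0.001], [-0.001, 0.001, -1.0]]
contact_force: [-0.7, 0.3, -2.3]
finger_gap: 0.322
gripper_force: 30.0
```

```bash
python3 -m inch '[{"fingers":10,"slide":[0,0,0.5],"turn":0},{"fingers":10,"slide":[0,0,1],"turn":0},{"fingers":10,"slide":[0,0,1],"turn":0},{"fingers":10,"slide":[0,0,1],"turn":0}]'
python3 -m inch '[{"fingers":10,"slide":[0,0,0.5],"turn":0},{"fingers":10,"slide":[0,0,1],"turn":0},{"fingers":10,"slide":[0,0,1],"turn":0},{"fingers":10,"slide":[0,0,1],"turn":0}]'
```

```text
time: 15.05
ee_pos: [537.4, 316.0, 90.7]
ee_rot: [[-1.0, -0.001, 0.0], [-0.001, 1.0, 0.0], [-0.0, 0.0, -1.0]]
contact_force: [-0.1, 1.2, -2.3]
finger_gap: 0.322
gripper_force: 30.0
time: 15.38
ee_pos: [537.4, 316.0, 89.8]
ee_rot: [[-1.0, -0.001, 0.0], [-0.001, 1.0, 0.0], [-0.0, 0.0, -1.0]]
contact_force: [0.7, 0.3, -0.2]
finger_gap: 0.321
gripper_force: 30.0
```

```bash
python3 -m inch '[{"fingers":46,"slide":[0,0,0],"turn":0},{"fingers":46,"slide":[0,0,0],"turn":0},{"fingers":46,"slide":[0,0,0],"turn":0},{"fingers":46,"slide":[0,0,0],"turn":0},{"fingers":46,"slide":[0,0,-5],"turn":0},{"fingers":46,"slide":[0,0,-20],"turn":0},{"fingers":46,"slide":[0,0,-45],"turn":0},{"fingers":46,"slide":[0,0,-75],"turn":0},{"fingers":46,"slide":[0,0,-105],"turn":0},{"fingers":46,"slide":[0,0,-120],"turn":0},{"fingers":46,"slide":[0,0,-125],"turn":0}]'
python3 -m inch '[{"fingers":46,"slide":[2,-10,0],"turn":0},{"fingers":46,"slide":[8,-40,0],"turn":0},{"fingers":46,"slide":[14,-75,0],"turn":0},{"fingers":46,"slide":[20,-110,0],"turn":0},{"fingers":46,"slide":[26,-145,0],"turn":0},{"fingers":46,"slide":[32,-180,0],"turn":0},{"fingers":46,"slide":[38,-215,0],"turn":0},{"fingers":46,"slide":[43,-250,0],"turn":0},{"fingers":46,"slide":[46,-275,0],"turn":0},{"fingers":46,"slide":[47,-282,0],"turn":0},{"fingers":46,"slide":[47,-282,0],"turn":0},{"fingers":46,"slide":[47,-282,0],"turn":0}]'
python3 c.py w5 mid_weight_a small_weight pan_right
```

```text
time: 16.3
ee_pos: [538.4, 316.5, 219.7]
ee_rot: [[-1.0, -0.001, 0.006], [-0.001, 1.0, 0.003], [-0.006, 0.003, -1.0]]
contact_force: [0.2, -0.7, 0.7]
finger_gap: 0.524
gripper_force: 0.0
time: 17.3
ee_pos: [490.1, 34.1, 213.4]
ee_rot: [[-1.0, 0.0, -0.002], [0.0, 1.0, 0.001], [0.002, 0.001, -1.0]]
contact_force: [0.2, 0.1, -0.1]
finger_gap: 0.52
gripper_force: 0.0
17.3 [490.1  34.1 213.4] [[-1.0, 0.0, -0.002], [0.0, 1.0, 0.001], [0.002, 0.001, -1.0]] [ 0.2  0.1 -0.1] 0.5203534731125666
cam [419.2  34.4 375.1]
mid_weight_a 0.9 279 204 1326 med [486.9  33.7 101.2] lo [476.7  20.4  76.7] hi [503.6  46.4 118.5]
   knob [490.1  33.7 117.4]
mid_weight_a 0.53 555 225 466 med [512.1 260.4  78. ] lo [487.8 256.4  46.8] hi [536.5 280.4  79.5]
   knob [512.  260.2  78. ]
small_weight 0.9 347 188 851 med [476.   84.   95.6] lo [467.5  75.   75.7] hi [488.5  95.9 109.4]
   knob [478.3  85.9 108.2]
pan_right 0.9 320 214 12427 med [506.9  65.   72.9] lo [452.2  12.3  71.4] hi [560.3 121.2  74.4]
   knob [506.8  65.   73. ]
   circ ((507.1390380859375, 66.53408813476562), 60.07703399658203)
```

```bash
python3 -m inch '[{"fingers":40,"slide":[0,0,20],"turn":0},{"fingers":40,"slide":[0,0,50],"turn":0},{"fingers":40,"slide":[0,0,80],"turn":0},{"fingers":40,"slide":[0,0,110],"turn":0},{"fingers":40,"slide":[0,0,127],"turn":0},{"fingers":40,"slide":[0,0,134],"turn":0},{"fingers":40,"slide":[0,0,135],"turn":0},{"fingers":10,"slide":[0,0,135],"turn":0},{"fingers":10,"slide":[0,0,135],"turn":0},{"fingers":10,"slide":[0,0,135],"turn":0},{"fingers":10,"slide":[0,0,135],"turn":0},{"fingers":10,"slide":[0,0,135],"turn":0}]'
python3 -m inch '[{"fingers":10,"slide":[0,0,0],"turn":0},{"fingers":10,"slide":[0,0,0],"turn":0},{"fingers":10,"slide":[0,0,-4],"turn":0},{"fingers":10,"slide":[0,0,-10],"turn":0},{"fingers":10,"slide":[0,0,-20],"turn":0},{"fingers":10,"slide":[0,0,-35],"turn":0},{"fingers":10,"slide":[0,0,-50],"turn":0},{"fingers":10,"slide":[0,0,-70],"turn":0},{"fingers":10,"slide":[0,0,-95],"turn":0},{"fingers":10,"slide":[0,0,-110],"turn":0},{"fingers":10,"slide":[0,0,-115],"turn":0}]'
```

```text
time: 18.5
ee_pos: [491.4, 34.1, 80.9]
ee_rot: [[-1.0, -0.001, 0.003], [-0.001, 1.0, 0.0], [-0.003, 0.0, -1.0]]
contact_force: [1.2, 1.2, 1.1]
finger_gap: 0.318
gripper_force: 30.0
time: 19.42
ee_pos: [491.5, 33.8, 198.7]
ee_rot: [[-1.0, -0.001, 0.005], [-0.001, 1.0, -0.0], [-0.005, -0.0, -1.0]]
contact_force: [0.5, 0.2, -2.4]
finger_gap: 0.323
gripper_force: 30.0
```

```bash
python3 -m inch '[{"fingers":10,"slide":[0,8,0],"turn":0},{"fingers":10,"slide":[0,25,0],"turn":0},{"fingers":10,"slide":[-3,55,0],"turn":0},{"fingers":10,"slide":[-5,90,0],"turn":0},{"fingers":10,"slide":[-7,125,0],"turn":0},{"fingers":10,"slide":[-9,160,0],"turn":0},{"fingers":10,"slide":[-11,195,0],"turn":0},{"fingers":10,"slide":[-11,230,0],"turn":0},{"fingers":10,"slide":[-11,260,0],"turn":0},{"fingers":10,"slide":[-11,276,0],"turn":0},{"fingers":10,"slide":[-11,282,0],"turn":0},{"fingers":10,"slide":[-11,282,0],"turn":0}]'
python3 d.py pan_left w6
```

```text
time: 20.42
ee_pos: [500.7, 316.7, 193.1]
ee_rot: [[-1.0, -0.002, -0.002], [-0.002, 1.0, -0.001], [0.002, -0.001, -1.0]]
contact_force: [0.0, -1.6, -1.2]
finger_gap: 0.325
gripper_force: 30.0
20.4167 [500.7 316.7 193.1] [ 0.  -1.6 -1.2]
4361 rel lo [-15.3 -11.6  -6.3] hi [ 8.8 11.6 37.2]
pan_left 0.62 72.94004728903937 ((502.694580078125, 316.5683288574219), 59.945533752441406)
```

View pics/w6.png

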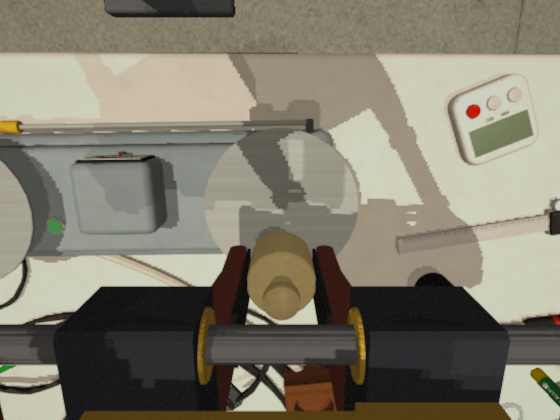

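The held weight is upright at (281,270) and the left pan top is at z≈73, so I need about 112 mm of descent.

```bash
python3 -m inch '[{"fingers":10,"slide":[0,0,8],"turn":0},{"fingers":10,"slide":[0,0,25],"turn":0},{"fingers":10,"slide":[0,0,50],"turn":0},{"fingers":10,"slide":[0,0,75],"turn":0},{"fingers":10,"slide":[0,0,93],"turn":0},{"fingers":10,"slide":[0,0,103],"turn":0},{"fingers":10,"slide":[0,0,108],"turn":0},{"fingers":10,"slide":[0,0,110],"turn":0},{"fingers":10,"slide":[0,0,111],"turn":0},{"fingers":10,"slide":[0,0,111],"turn":0},{"fingers":10,"slide":[0,0,111],"turn":0}]'
python3 -m inch '[{"fingers":10,"slide":[0,0,0.5],"turn":0},{"fingers":10,"slide":[0,0,1],"turn":0},{"fingers":10,"slide":[0,0,1],"turn":0},{"fingers":10,"slide":[0,0,1],"turn":0}]'
python3 -m inch '[{"fingers":10,"slide":[0,0,0.5],"turn":0},{"fingers":10,"slide":[0,0,1],"turn":0},{"fingers":10,"slide":[0,0,1],"turn":0},{"fingers":10,"slide":[0,0,1],"turn":0}]'
```

```text
time: 21.43
ee_pos: [502.0, 316.2, 85.2]
ee_rot: [[-1.0, -0.0, 0.002], [-0.0, 1.0, 0.001], [-0.002, 0.001, -1.0]]
contact_force: [1.0, 0.0, -2.1]
finger_gap: 0.319
gripper_force: 30.0
time: 21.77
ee_pos: [501.4, 316.0, 82.8]
ee_rot: [[-1.0, -0.001, 0.0], [-0.001, 1.0, 0.0], [-0.0, 0.0, -1.0]]
contact_force: [-0.0, 0.2, -1.7]
finger_gap: 0.323
gripper_force: 30.0
time: 22.1
ee_pos: [501.3, 315.9, 81.5]
ee_rot: [[-1.0, -0.001, -0.0], [-0.001, 1.0, -0.0], [0.0, -0.0, -1.0]]
contact_force: [-0.1, -0.2, -2.2]
finger_gap: 0.324
gripper_force: 30.0
```

```bash
python3 -m inch '[{"fingers":10,"slide":[0,0,0.5],"turn":0},{"fingers":10,"slide":[0,0,0.7],"turn":0},{"fingers":10,"slide":[0,0,0.7],"turn":0},{"fingers":10,"slide":[0,0,0.7],"turn":0}]'
python3 -m inch '[{"fingers":10,"slide":[0,0,0.5],"turn":0},{"fingers":10,"slide":[0,0,0.7],"turn":0},{"fingers":10,"slide":[0,0,0.7],"turn":0},{"fingers":10,"slide":[0,0,0.7],"turn":0}]'
```

```text
time: 22.43
ee_pos: [501.4, 315.9, 81.0]
ee_rot: [[-1.0, -0.001, 0.0], [-0.001, 1.0, 0.0], [-0.0, 0.0, -1.0]]
contact_force: [-0.0, -0.5, -0.8]
finger_gap: 0.322
gripper_force: 30.0
time: 22.77
ee_pos: [501.4, 315.9, 80.3]
ee_rot: [[-1.0, -0.001, 0.0], [-0.001, 1.0, 0.0], [-0.0, 0.0, -1.0]]
contact_force: [0.4, -0.3, -2.3]
finger_gap: 0.322
gripper_force: 30.0
```

```bash
python3 -m inch '[{"fingers":46,"slide":[0,0,1],"turn":0},{"fingers":46,"slide":[0,0,1],"turn":0},{"fingers":46,"slide":[0,0,1],"turn":0},{"fingers":46,"slide":[0,0,1],"turn":0},{"fingers":46,"slide":[0,0,-5],"turn":0},{"fingers":46,"slide":[0,0,-20],"turn":0},{"fingers":46,"slide":[0,0,-45],"turn":0},{"fingers":46,"slide":[0,0,-75],"turn":0},{"fingers":46,"slide":[0,0,-105],"turn":0},{"fingers":46,"slide":[0,0,-130],"turn":0},{"fingers":46,"slide":[0,0,-135],"turn":0}]'
python3 -m inch '[{"fingers":46,"slide":[2,-10,0],"turn":0},{"fingers":46,"slide":[4,-35,0],"turn":0},{"fingers":46,"slide":[7,-65,0],"turn":0},{"fingers":46,"slide":[10,-95,0],"turn":0},{"fingers":46,"slide":[13,-125,0],"turn":0},{"fingers":46,"slide":[16,-155,0],"turn":0},{"fingers":46,"slide":[19,-185,0],"turn":0},{"fingers":46,"slide":[22,-210,0],"turn":0},{"fingers":46,"slide":[23,-225,0],"turn":0},{"fingers":46,"slide":[23,-230,0],"turn":0},{"fingers":46,"slide":[23,-230,0],"turn":0},{"fingers":46,"slide":[23,-230,0],"turn":0}]'
python3 c.py w7 mid_weight_a small_weight pan_right
```

```text
time: 23.68
ee_pos: [502.7, 316.6, 222.0]
ee_rot: [[-1.0, -0.001, 0.008], [-0.001, 1.0, 0.004], [-0.008, 0.004, -1.0]]
contact_force: [0.7, 0.3, 0.7]
finger_gap: 0.524
gripper_force: 0.0
time: 24.68
ee_pos: [478.2, 86.0, 214.1]
ee_rot: [[-1.0, -0.0, -0.002], [-0.0, 1.0, 0.0], [0.002, 0.0, -1.0]]
contact_force: [-0.2, -0.2, -0.1]
finger_gap: 0.523
gripper_force: 0.0
24.6833 [478.2  86.  214.1] [[-1.0, -0.0, -0.002], [-0.0, 1.0, 0.0], [0.002, 0.0, -1.0]] [-0.2 -0.2 -0.1] 0.5225688042324783
cam [407.2  86.4 375.8]
mid_weight_a 0.78 549 225 733 med [498.4 302.7  83.3] lo [487.  300.6  71. ] hi [512.3 312.6  97.2]
   knob [501.9 302.2  95. ]
mid_weight_a 0.6 546 267 1002 med [532.5 304.3  87.7] lo [522.4 300.8  71.2] hi [547.2 315.8  98.6]
   knob [536.9 305.2  97.3]
small_weight 0.71 281 205 901 med [475.3  86.3 104.4] lo [467.4  75.9  81.8] hi [489.2  96.8 118.2]
   knob [478.   86.3 117.1]
pan_right 0.8 258 230 13580 med [503.4  67.4  81.7] lo [452.5  12.9  80.3] hi [560.3 120.4  83.1]
   knob [503.4  67.4  81.7]
   circ ((507.32098388671875, 66.62332916259766), 60.06991958618164)
```

View pics/w7.png

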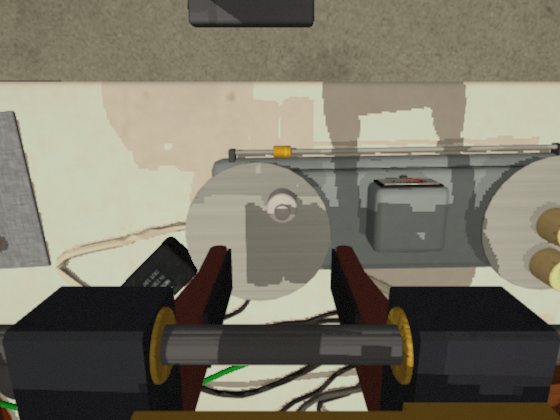

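Small weight is at (281,205), directly under the TCP. Both mids stand upright on the left pan at (549,225) and (546,267).

```bash
python3 -m inch '[{"fingers":46,"slide":[0,0,20],"turn":0},{"fingers":46,"slide":[0,0,50],"turn":0},{"fingers":46,"slide":[0,0,80],"turn":0},{"fingers":46,"slide":[0,0,107],"turn":0},{"fingers":46,"slide":[0,0,122],"turn":0},{"fingers":46,"slide":[0,0,128.5],"turn":0},{"fingers":46,"slide":[0,0,128.5],"turn":0},{"fingers":46,"slide":[0,0,128.5],"turn":0},{"fingers":46,"slide":[0,0,128.5],"turn":0}]'
python3 -m inch '[{"fingers":10,"slide":[0,0,0],"turn":0},{"fingers":10,"slide":[0,0,0],"turn":0},{"fingers":10,"slide":[0,0,0],"turn":0},{"fingers":10,"slide":[0,0,0],"turn":0},{"fingers":10,"slide":[0,0,0],"turn":0},{"fingers":10,"slide":[0,0,0],"turn":0}]'
```

```text
time: 25.63
ee_pos: [479.4, 86.2, 88.5]
ee_rot: [[-1.0, -0.001, 0.003], [-0.001, 1.0, 0.0], [-0.003, 0.0, -1.0]]
contact_force: [-0.5, 0.3, 0.1]
finger_gap: 0.525
gripper_force: 0.0
time: 26.13
ee_pos: [478.7, 86.0, 87.0]
ee_rot: [[-1.0, -0.001, 0.001], [-0.001, 1.0, 0.0], [-0.001, 0.0, -1.0]]
contact_force: [1.4, 1.6, 1.2]
finger_gap: 0.247
gripper_force: 30.0
```

```bash
python3 -m inch '[{"fingers":5,"slide":[0,0,-4],"turn":0},{"fingers":5,"slide":[0,0,-10],"turn":0},{"fingers":5,"slide":[0,0,-20],"turn":0},{"fingers":5,"slide":[0,0,-35],"turn":0},{"fingers":5,"slide":[0,0,-50],"turn":0},{"fingers":5,"slide":[0,0,-70],"turn":0},{"fingers":5,"slide":[0,0,-95],"turn":0},{"fingers":5,"slide":[0,0,-107],"turn":0},{"fingers":5,"slide":[0,0,-110],"turn":0}]'
python3 -m inch '[{"fingers":5,"slide":[0,6,0],"turn":0},{"fingers":5,"slide":[0,20,0],"turn":0},{"fingers":5,"slide":[3,45,0],"turn":0},{"fingers":5,"slide":[5,75,0],"turn":0},{"fingers":5,"slide":[8,105,0],"turn":0},{"fingers":5,"slide":[10,135,0],"turn":0},{"fingers":5,"slide":[11,165,0],"turn":0},{"fingers":5,"slide":[11,193,0],"turn":0},{"fingers":5,"slide":[11,215,0],"turn":0},{"fingers":5,"slide":[11,227,0],"turn":0},{"fingers":5,"slide":[11,230,0],"turn":0},{"fingers":5,"slide":[11,230,0],"turn":0}]'
python3 d.py pan_left w8
```

```text
time: 26.88
ee_pos: [479.6, 86.0, 200.5]
ee_rot: [[-1.0, -0.001, 0.005], [-0.001, 1.0, 0.001], [-0.005, 0.001, -1.0]]
contact_force: [0.4, 0.4, -1.4]
finger_gap: 0.249
gripper_force: 30.0
time: 27.88
ee_pos: [466.9, 316.0, 195.4]
ee_rot: [[-1.0, -0.002, -0.002], [-0.002, 1.0, -0.001], [0.002, -0.001, -1.0]]
contact_force: [-0.7, -0.2, -0.4]
finger_gap: 0.251
gripper_force: 30.0
27.8833 [466.9 316.  195.4] [-0.7 -0.2 -0.4]
4114 rel lo [-11.8 -11.8  -3.6] hi [ 9.2 11.8 56.6]
pan_left 0.8 69.70436092909031 ((502.3767395019531, 316.630126953125), 59.832984924316406)
```

View pics/w8.png

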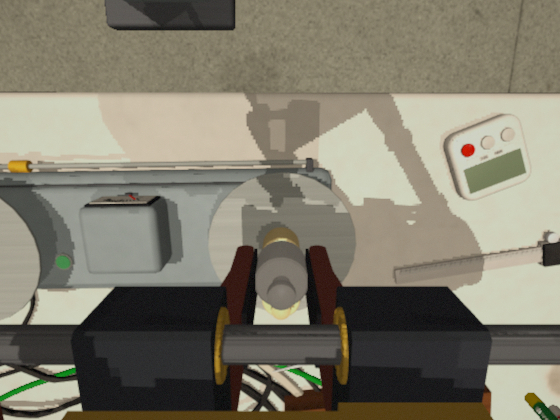

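The small weight is held upright at (281,270). The gold ring behind it at (281,240) is the near mid weight on the left pan, seen below.

```bash
python3 -m inch '[{"fingers":5,"slide":[0,0,8],"turn":0},{"fingers":5,"slide":[0,0,25],"turn":0},{"fingers":5,"slide":[0,0,50],"turn":0},{"fingers":5,"slide":[0,0,75],"turn":0},{"fingers":5,"slide":[0,0,97],"turn":0},{"fingers":5,"slide":[0,0,110],"turn":0},{"fingers":5,"slide":[0,0,116],"turn":0},{"fingers":5,"slide":[0,0,118],"turn":0},{"fingers":5,"slide":[0,0,119],"turn":0},{"fingers":5,"slide":[0,0,119],"turn":0},{"fingers":5,"slide":[0,0,119],"turn":0},{"fingers":5,"slide":[0,0,119],"turn":0}]'
python3 -m inch '[{"fingers":5,"slide":[0,0,0.5],"turn":0},{"fingers":5,"slide":[0,0,1],"turn":0},{"fingers":5,"slide":[0,0,1],"turn":0},{"fingers":5,"slide":[0,0,1],"turn":0}]'
python3 -m inch '[{"fingers":5,"slide":[0,0,0.5],"turn":0},{"fingers":5,"slide":[0,0,0.7],"turn":0},{"fingers":5,"slide":[0,0,0.7],"turn":0},{"fingers":5,"slide":[0,0,0.7],"turn":0}]'
```

```text
time: 28.98
ee_pos: [468.0, 316.3, 79.1]
ee_rot: [[-1.0, -0.001, 0.002], [-0.001, 1.0, 0.001], [-0.002, 0.001, -1.0]]
contact_force: [-0.7, -0.4, -0.2]
finger_gap: 0.248
gripper_force: 30.0
time: 29.32
ee_pos: [467.4, 315.9, 76.8]
ee_rot: [[-1.0, -0.001, 0.0], [-0.001, 1.0, 0.0], [-0.0, 0.0, -1.0]]
contact_force: [-0.9, -0.2, -0.7]
finger_gap: 0.248
gripper_force: 30.0
time: 29.65
ee_pos: [467.3, 315.9, 76.0]
ee_rot: [[-1.0, -0.001, -0.0], [-0.001, 1.0, -0.0], [0.0, -0.0, -1.0]]
contact_force: [0.3, -0.4, -1.9]
finger_gap: 0.249
gripper_force: 30.0
```

```bash
python3 -m inch '[{"fingers":5,"slide":[0,0,0.5],"turn":0},{"fingers":5,"slide":[0,0,0.7],"turn":0},{"fingers":5,"slide":[0,0,0.7],"turn":0},{"fingers":5,"slide":[0,0,0.7],"turn":0}]'
python3 -m inch '[{"fingers":5,"slide":[0,0,0.5],"turn":0},{"fingers":5,"slide":[0,0,0.7],"turn":0},{"fingers":5,"slide":[0,0,0.7],"turn":0},{"fingers":5,"slide":[0,0,0.7],"turn":0}]'
```

```text
time: 29.98
ee_pos: [467.4, 315.9, 75.4]
ee_rot: [[-1.0, -0.001, 0.0], [-0.001, 1.0, -0.0], [-0.0, -0.0, -1.0]]
contact_force: [0.6, -0.8, -1.1]
finger_gap: 0.252
gripper_force: 30.0
time: 30.32
ee_pos: [467.5, 315.9, 75.3]
ee_rot: [[-1.0, -0.001, 0.0], [-0.001, 1.0, 0.0], [-0.0, 0.0, -1.0]]
contact_force: [-2.4, -1.4, 4.7]
finger_gap: 0.246
gripper_force: 30.0
```

```bash
python3 -m inch '[{"fingers":46,"slide":[0,0,-0.4],"turn":0},{"fingers":46,"slide":[0,0,-0.4],"turn":0},{"fingers":46,"slide":[0,0,-0.4],"turn":0},{"fingers":46,"slide":[0,0,-0.4],"turn":0},{"fingers":46,"slide":[0,0,-5],"turn":0},{"fingers":46,"slide":[0,0,-20],"turn":0},{"fingers":46,"slide":[0,0,-45],"turn":0},{"fingers":46,"slide":[0,0,-75],"turn":0},{"fingers":46,"slide":[0,0,-105],"turn":0},{"fingers":46,"slide":[0,0,-130],"turn":0},{"fingers":46,"slide":[0,0,-140],"turn":0},{"fingers":46,"slide":[0,0,-140],"turn":0}]'
python3 -m inch '[{"fingers":60,"slide":[-2,-10,0],"turn":0},{"fingers":60,"slide":[-5,-25,0],"turn":0},{"fingers":60,"slide":[-15,-40,0],"turn":0},{"fingers":60,"slide":[-25,-50,0],"turn":0},{"fingers":60,"slide":[-35,-50,0],"turn":0},{"fingers":60,"slide":[-40,-50,0],"turn":0},{"fingers":60,"slide":[-40,-50,0],"turn":0},{"fingers":60,"slide":[-40,-50,0],"turn":0}]'
python3 c.py w9 mid_weight_a small_weight pan_left
```

```text
time: 31.32
ee_pos: [468.4, 316.5, 218.1]
ee_rot: [[-1.0, -0.001, 0.005], [-0.001, 1.0, 0.003], [-0.005, 0.003, -1.0]]
contact_force: [-0.1, 0.7, 0.2]
finger_gap: 0.522
gripper_force: 0.0
time: 31.98
ee_pos: [507.4, 266.2, 213.7]
ee_rot: [[-1.0, -0.001, -0.002], [-0.001, 1.0, -0.0], [0.002, -0.0, -1.0]]
contact_force: [-0.4, -0.8, -0.3]
finger_gap: 0.683
gripper_force: 0.0
31.9833 [507.4 266.2 213.7] [[-1.0, -0.001, -0.002], [-0.001, 1.0, -0.0], [0.002, -0.0, -1.0]] [-0.4 -0.8 -0.3] 0.6830193945104781
cam [436.5 266.7 375.5]
mid_weight_a 0.84 343 194 1345 med [497.3 313.   98. ] lo [486.6 301.5  74.5] hi [513.3 328.1 115.1]
   knob [500.2 315.2 114. ]
small_weight 0.78 345 150 859 med [465.9 313.5  92.3] lo [456.4 304.5  73.6] hi [477.8 325.9 106.3]
   knob [467.2 315.5 105.1]
pan_left 0.96 340 184 12599 med [495.5 308.   69.6] lo [447.8 261.5  67.9] hi [552.5 371.2  71.3]
   knob [495.6 308.3  69.7]
   circ ((502.7123107910156, 316.6546630859375), 60.04845428466797)
```

View pics/w9.png

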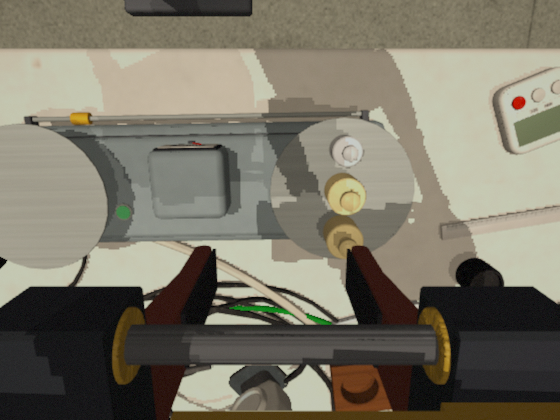

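All three smaller weights stand upright in a row on the left pan at (346,151), (346,196) and (345,240). Next I fetch the large weight.

```bash
python3 -m inch '[{"fingers":70,"slide":[0,-10,0],"turn":0},{"fingers":70,"slide":[2,-35,0],"turn":0},{"fingers":70,"slide":[5,-65,0],"turn":0},{"fingers":70,"slide":[8,-95,0],"turn":0},{"fingers":70,"slide":[11,-125,0],"turn":0},{"fingers":70,"slide":[14,-155,0],"turn":0},{"fingers":70,"slide":[17,-185,0],"turn":0},{"fingers":70,"slide":[20,-210,0],"turn":0},{"fingers":70,"slide":[23,-230,0],"turn":0},{"fingers":70,"slide":[26,-240,0],"turn":0},{"fingers":70,"slide":[26,-244,0],"turn":0}]'
python3 -m inch '[{"fingers":70,"slide":[0,-10,0],"turn":0},{"fingers":70,"slide":[2,-35,0],"turn":0},{"fingers":70,"slide":[5,-65,0],"turn":0},{"fingers":70,"slide":[8,-95,0],"turn":0},{"fingers":70,"slide":[11,-125,0],"turn":0},{"fingers":70,"slide":[14,-155,0],"turn":0},{"fingers":70,"slide":[17,-185,0],"turn":0},{"fingers":70,"slide":[20,-210,0],"turn":0},{"fingers":70,"slide":[23,-230,0],"turn":0},{"fingers":70,"slide":[26,-240,0],"turn":0},{"fingers":70,"slide":[26,-244,0],"turn":0},{"fingers":70,"slide":[26,-244,0],"turn":0}]'
python3 c.py w10 large_weight tiny_weight
```

```text
time: 33.1
ee_pos: [481.0, 20.4, 215.0]
ee_rot: [[-1.0, 0.001, 0.001], [0.001, 1.0, -0.0], [-0.001, -0.0, -1.0]]
contact_force: [-0.7, 0.3, 0.4]
finger_gap: 0.797
gripper_force: 0.0
time: 34.1
ee_pos: [455.9, -222.0, 214.5]
ee_rot: [[-1.0, -0.0, -0.0], [-0.0, 1.0, 0.001], [0.0, 0.001, -1.0]]
contact_force: [0.3, 1.4, 0.2]
finger_gap: 0.799
gripper_force: 0.0
34.1 [ 455.9 -222.   214.5] [[-1.0, -0.0, -0.0], [-0.0, 1.0, 0.001], [0.0, 0.001, -1.0]] [0.3 1.4 0.2] 0.7990191059323917
cam [ 384.7 -221.7  376.1]
large_weight 0.55 280 188 1541 med [ 453.3 -222.6   40. ] lo [ 439.2 -239.9    3.9] hi [ 474.5 -205.2   62.3]
   knob [ 457.1 -222.6   61. ]
tiny_weight 0.73 288 264 303 med [ 536.3 -214.4   22.6] lo [ 530.7 -221.7    8.5] hi [ 545.1 -206.5   34.4]
   knob [ 538.8 -213.8   33.5]
```

View pics/w10.png

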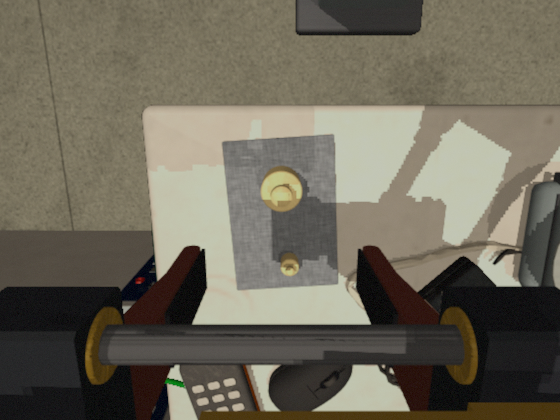

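The large weight is upright at (281,190) on the pad's free half, and the tiny weight is untouched at (289,265). I'll descend about 204 mm and grip.

```bash
python3 -m inch '[{"fingers":70,"slide":[-1,0,20],"turn":0},{"fingers":70,"slide":[-1,0,50],"turn":0},{"fingers":70,"slide":[-1,0,80],"turn":0},{"fingers":70,"slide":[-1,0,110],"turn":0},{"fingers":70,"slide":[-1,0,140],"turn":0},{"fingers":70,"slide":[-1,0,170],"turn":0},{"fingers":70,"slide":[-1,0,190],"turn":0},{"fingers":70,"slide":[-1,0,200],"turn":0},{"fingers":70,"slide":[-1,0,203],"turn":0},{"fingers":70,"slide":[-1,0,203],"turn":0},{"fingers":70,"slide":[-1,0,203],"turn":0}]'
python3 -m inch '[{"fingers":20,"slide":[0,0,0],"turn":0},{"fingers":20,"slide":[0,0,0],"turn":0},{"fingers":20,"slide":[0,0,0],"turn":0},{"fingers":20,"slide":[0,0,0],"turn":0},{"fingers":20,"slide":[0,0,0],"turn":0},{"fingers":20,"slide":[0,0,0],"turn":0},{"fingers":20,"slide":[0,0,0],"turn":0}]'
```

```text
time: 35.17
ee_pos: [457.7, -222.3, 13.4]
ee_rot: [[-1.0, -0.001, 0.002], [-0.001, 1.0, -0.001], [-0.002, -0.001, -1.0]]
contact_force: [0.2, -0.2, 0.8]
finger_gap: 0.797
gripper_force: 0.0
time: 35.75
ee_pos: [456.8, -222.2, 11.9]
ee_rot: [[-1.0, -0.0, 0.0], [-0.0, 1.0, -0.0], [-0.0, -0.0, -1.0]]
contact_force: [-1.0, 0.9, 1.3]
finger_gap: 0.422
gripper_force: 30.0
```

```bash
python3 -m inch '[{"fingers":20,"slide":[0,0,-4],"turn":0},{"fingers":20,"slide":[0,0,-12],"turn":0},{"fingers":20,"slide":[0,0,-25],"turn":0},{"fingers":20,"slide":[0,0,-45],"turn":0},{"fingers":20,"slide":[0,0,-70],"turn":0},{"fingers":20,"slide":[0,0,-98],"turn":0},{"fingers":20,"slide":[0,0,-125],"turn":0},{"fingers":20,"slide":[0,0,-150],"turn":0},{"fingers":20,"slide":[0,0,-168],"turn":0},{"fingers":20,"slide":[0,0,-177],"turn":0},{"fingers":20,"slide":[0,0,-180],"turn":0}]'
python3 -m inch '[{"fingers":20,"slide":[-1,8,0],"turn":0},{"fingers":20,"slide":[-5,28,0],"turn":0},{"fingers":20,"slide":[-10,58,0],"turn":0},{"fingers":20,"slide":[-16,92,0],"turn":0},{"fingers":20,"slide":[-22,126,0],"turn":0},{"fingers":20,"slide":[-28,160,0],"turn":0},{"fingers":20,"slide":[-34,194,0],"turn":0},{"fingers":20,"slide":[-41,228,0],"turn":0},{"fingers":20,"slide":[-46,258,0],"turn":0},{"fingers":20,"slide":[-49,278,0],"turn":0},{"fingers":20,"slide":[-50,287,0],"turn":0},{"fingers":20,"slide":[-50,289,0],"turn":0}]'
python3 -m inch '[{"fingers":20,"slide":[0,0,0],"turn":0},{"fingers":20,"slide":[0,0,0],"turn":0},{"fingers":20,"slide":[0,0,0],"turn":0}]'
python3 d.py pan_right w11
```

```text
time: 36.67
ee_pos: [457.3, -222.5, 194.3]
ee_rot: [[-1.0, -0.001, 0.003], [-0.001, 1.0, -0.002], [-0.003, -0.002, -1.0]]
contact_force: [-0.1, -0.1, -4.6]
finger_gap: 0.424
gripper_force: 30.0
time: 37.67
ee_pos: [505.7, 68.8, 189.7]
ee_rot: [[-1.0, -0.003, -0.003], [-0.003, 1.0, 0.0], [0.003, 0.0, -1.0]]
contact_force: [-0.3, 1.1, -4.5]
finger_gap: 0.42
gripper_force: 30.0
time: 37.92
ee_pos: [506.4, 65.7, 191.4]
ee_rot: [[-1.0, 0.001, -0.0], [0.001, 1.0, -0.001], [0.0, -0.001, -1.0]]
contact_force: [0.5, -0.4, -4.6]
finger_gap: 0.424
gripper_force: 30.0
37.9167 [506.4  65.7 191.4] [ 0.5 -0.4 -4.6]
5681 rel lo [-18.3 -11.7  -5.5] hi [ 8.7 11.8 50.2]
pan_right 0.74 81.70346425125337 ((507.0312805175781, 66.40843963623047), 59.94226837158203)
```

View pics/w11.png

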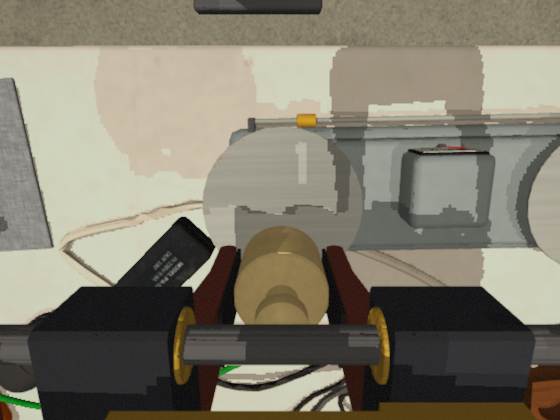

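The large weight is held upright at (281,275), centred over the empty right pan, with about 102 mm to go.

```bash
python3 -m inch '[{"fingers":20,"slide":[0,0,8],"turn":0},{"fingers":20,"slide":[0,0,25],"turn":0},{"fingers":20,"slide":[0,0,48],"turn":0},{"fingers":20,"slide":[0,0,70],"turn":0},{"fingers":20,"slide":[0,0,86],"turn":0},{"fingers":20,"slide":[0,0,95],"turn":0},{"fingers":20,"slide":[0,0,99],"turn":0},{"fingers":20,"slide":[0,0,100],"turn":0},{"fingers":20,"slide":[0,0,100],"turn":0},{"fingers":20,"slide":[0,0,100],"turn":0},{"fingers":20,"slide":[0,0,100],"turn":0},{"fingers":20,"slide":[0,0,100],"turn":0}]'
python3 -m inch '[{"fingers":20,"slide":[0,0,0.5],"turn":0},{"fingers":20,"slide":[0,0,1],"turn":0},{"fingers":20,"slide":[0,0,1],"turn":0},{"fingers":20,"slide":[0,0,1],"turn":0}]'
python3 -m inch '[{"fingers":20,"slide":[0,0,0.5],"turn":0},{"fingers":20,"slide":[0,0,1],"turn":0},{"fingers":20,"slide":[0,0,1],"turn":0},{"fingers":20,"slide":[0,0,1],"turn":0}]'
```

```text
time: 39.02
ee_pos: [507.1, 67.0, 92.7]
ee_rot: [[-1.0, -0.001, 0.002], [-0.001, 1.0, 0.0], [-0.002, 0.0, -1.0]]
contact_force: [-0.2, 0.1, -4.6]
finger_gap: 0.421
gripper_force: 30.0
time: 39.35
ee_pos: [506.5, 66.9, 90.6]
ee_rot: [[-1.0, -0.001, -0.0], [-0.001, 1.0, -0.0], [0.0, -0.0, -1.0]]
contact_force: [0.2, 0.4, -5.9]
finger_gap: 0.42
gripper_force: 30.0
time: 39.68
ee_pos: [506.6, 66.9, 90.0]
ee_rot: [[-1.0, -0.001, 0.0], [-0.001, 1.0, 0.0], [-0.0, 0.0, -1.0]]
contact_force: [-0.1, -0.9, -3.0]
finger_gap: 0.425
gripper_force: 30.0
```

```bash
python3 -m inch '[{"fingers":20,"slide":[0,0,0.5],"turn":0},{"fingers":20,"slide":[0,0,1],"turn":0},{"fingers":20,"slide":[0,0,1.5],"turn":0},{"fingers":20,"slide":[0,0,2],"turn":0},{"fingers":20,"slide":[0,0,2],"turn":0},{"fingers":20,"slide":[0,0,2],"turn":0}]'
python3 -m inch '[{"fingers":20,"slide":[0,0,0.5],"turn":0},{"fingers":20,"slide":[0,0,1],"turn":0},{"fingers":20,"slide":[0,0,1.5],"turn":0},{"fingers":20,"slide":[0,0,2],"turn":0},{"fingers":20,"slide":[0,0,2],"turn":0},{"fingers":20,"slide":[0,0,2],"turn":0}]'
```

```text
time: 40.18
ee_pos: [506.6, 66.9, 87.7]
ee_rot: [[-1.0, -0.001, 0.0], [-0.001, 1.0, 0.0], [-0.0, 0.0, -1.0]]
contact_force: [-1.1, -0.9, -1.6]
finger_gap: 0.423
gripper_force: 30.0
time: 40.68
ee_pos: [506.6, 66.9, 85.7]
ee_rot: [[-1.0, -0.001, 0.0], [-0.001, 1.0, 0.0], [-0.0, 0.0, -1.0]]
contact_force: [-0.9, 0.0, -0.8]
finger_gap: 0.423
gripper_force: 30.0
```

```bash
python3 -m inch '[{"fingers":20,"slide":[0,0,0.5],"turn":0},{"fingers":20,"slide":[0,0,1],"turn":0},{"fingers":20,"slide":[0,0,1],"turn":0},{"fingers":70,"slide":[0,0,1],"turn":0},{"fingers":70,"slide":[0,0,1],"turn":0},{"fingers":70,"slide":[0,0,1],"turn":0},{"fingers":70,"slide":[0,0,1],"turn":0},{"fingers":70,"slide":[0,0,1],"turn":0},{"fingers":70,"slide":[0,0,-5],"turn":0},{"fingers":70,"slide":[0,0,-20],"turn":0},{"fingers":70,"slide":[0,0,-45],"turn":0},{"fingers":70,"slide":[0,0,-75],"turn":0}]'
python3 -m inch '[{"fingers":70,"slide":[0,5,-30],"turn":0},{"fingers":70,"slide":[-2,20,-55],"turn":0},{"fingers":70,"slide":[-8,45,-85],"turn":0},{"fingers":70,"slide":[-15,70,-115],"turn":0},{"fingers":70,"slide":[-20,95,-140],"turn":0},{"fingers":70,"slide":[-20,115,-155],"turn":0},{"fingers":70,"slide":[-20,125,-160],"turn":0},{"fingers":70,"slide":[-20,125,-160],"turn":0},{"fingers":70,"slide":[-20,125,-160],"turn":0},{"fingers":70,"slide":[-20,125,-160],"turn":0}]'
python3 c.py w12 large_weight mid_weight_a small_weight pan_left pan_right
```

```text
time: 41.68
ee_pos: [505.5, 66.8, 160.0]
ee_rot: [[-1.0, -0.001, -0.004], [-0.001, 1.0, -0.0], [0.004, -0.0, -1.0]]
contact_force: [0.8, -0.1, 0.0]
finger_gap: 0.796
gripper_force: 0.0
time: 42.52
ee_pos: [526.2, 190.9, 319.0]
ee_rot: [[-1.0, 0.0, -0.002], [0.0, 1.0, -0.001], [0.002, -0.001, -1.0]]
contact_force: [-0.3, -0.6, 0.2]
finger_gap: 0.8
gripper_force: 0.0
42.5167 [526.2 190.9 319. ] [[-1.0, 0.0, -0.002], [0.0, 1.0, -0.001], [0.002, -0.001, -1.0]] [-0.3 -0.6  0.2] 0.8002081711769117
cam [455.4 191.6 480.8]
large_weight 0.6 158 162 1495 med [504.8  72.5 111.9] lo [489.4  49.9  80.4] hi [524.2  85.5 134.3]
   knob [507.  68. 133.]
mid_weight_a 0.7 166 156 8383 med [501.4  70.3  75.7] lo [452.9  11.1  73.7] hi [561.3 120.7  77.5]
   knob [501.3  70.6  75.8]
mid_weight_a 0.68 402 155 851 med [499.2 310.7 103.8] lo [487.4 301.1  78.3] hi [514.4 326.9 121.3]
   knob [500.7 314.6 120. ]
mid_weight_a 0.57 399 189 833 med [533.6 311.  103.7] lo [522.7 301.2  77.9] hi [549.6 327.6 121.3]
   knob [536.2 314.6 120. ]
small_weight 0.81 404 122 562 med [467.5 311.7  98.2] lo [457.  304.1  76.6] hi [478.7 325.2 112.1]
   knob [467.5 314.8 111. ]
pan_left 0.82 397 151 7811 med [497.3 308.1  75.6] lo [448.1 261.4  73.4] hi [557.7 371.3  77.8]
   knob [497.3 307.8  75.6]
   circ ((502.7596435546875, 316.446533203125), 60.239837646484375)
pan_right 0.74 166 156 8440 med [501.3  70.1  75.7] lo [451.9  11.2  49.1] hi [561.2 121.   77.5]
   knob [501.3  70.4  75.8]
   circ ((507.41583251953125, 66.38813018798828), 60.03754806518555)
```

View pics/w12.png

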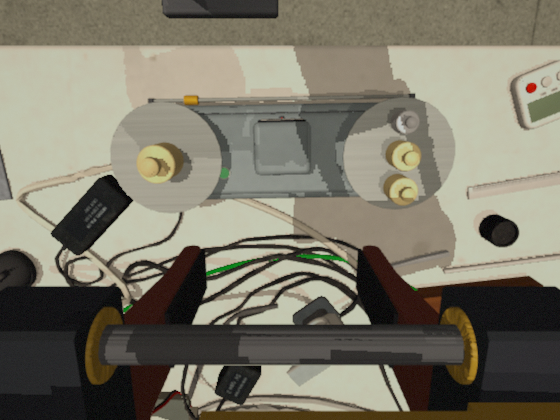

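The large weight stands centred on the right pan at (158,162). The three smaller ones stand on the left pan at (405,122), (403,156) and (401,190). Both pans read z≈75.7, so the balance is level, and I'm handing in.

```bash
python3 -c "
from station import r
print(r.close_job())"
```

```text
the job is handed in; nothing more can be done
None
```

The loads are interchanged and the job is handed in. The large weight stands centred on the right pan, the three smaller weights upright on the left pan, and both pans read about 75.7 mm; the hand-in call returned no verdict.

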